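Push the carton between the bins into the taped bay

ROBOT

A 6-joint arm with a two-finger parallel gripper is mounted at the origin on the work surface. World frame = base frame: x ahead of the robot, y to its left, z up, the work surface at z = 0. Lengths are in mm, angles in degrees, forces in N, time in s.
With the tool pointing down it reaches from about 350 to 850 mm from the base axis. Payload 8.1 kg.
Tool frame: the origin (TCP) lies on the centre line of the jaws, within the pads' length; the fingertips stand 11 mm ahead of it and the grasp point (between the pads) lies 8 mm behind it; z points along the fingers, y is the direction in which the jaws open and shut (so a half turn about z gives the same grasp; the last joint's range is limited). The gripper opens to 85 mm and grips with 20 to 120 N. Pads are 22 mm wide; open, the fingers measure 114 mm over their backs; the gripper's body (76 mm by 85 mm) begins 54 mm behind the grasp point. The pads swing forward as they close: fully open they stand 13 mm farther back than shut.
Start: joints at [69.935, 7.471, 85.268, -0, 87.261, -4.893], TCP at [157.008, 579.098, 242.292] pointing down, gripper open.
Joint ranges: [-169.43, 169.43], [-51.17, 129.36], [1.28, 143.12], [-76.62, 256.62], [0, 156.53], [-152.29, 152.29]. Speed limits (degrees/s): [136.94, 136.94, 159.86, 180, 180, 180].

INTERFACE

Orientations are given as [roll, pitch, yaw] about the fixed x, y, z axes, in that order (R = Rz(yaw) Ry(pitch) Rx(roll)).
In Python, from bench import telemetry, viewer, r gives the robot as it stands.
- The arm moves only by the shell command python3 -m inch 'ROWS' [FORCE]. ROWS is JSON, a list of rows, each a list of 3 entries, a list of its own where there are three numbers: the shift along the tool's x, y, z in cm, then the turn, a rotation vector about the tool's x, y, z in rad, then the opening, from 0 (shut) to 1 (fully open). A call has 1 to 20 rows; each row is the pose to reach, as a shift and turn from the pose commanded when the call began, along the tool's axes at that moment; what a row does not reach only later rows make up. A row lasts 1/10 s, in which the tool goes at most 50 mm and 8.59 degrees, less where a joint would pass 70% of its speed; a pose out of reach is approached as far as the arm can. A call with a gripper value outside its range is refused whole. The fingers move at their own pace and stop on an object; FORCE is the grip in N (left out, the last holds). Time passes only in rows, so rows that repeat a pose let the fingers close. It gives the time, the measured TCP pose, the force and the opening at its end, in the units of the state.
- telemetry.sense(): the state, without advancing time (a new reading comes with each control period).
- viewer.snapshot(name): name is "side" or "top" or "wrist"; returns the picture (480x640x3 uint8, red, green, blue); there is no depth.
- viewer.camera_model(name): a dict with "fx", "fy", "cx", "cy" (pixels), "cam_to_world" (4x4, takes a point from camera to world coordinates); the wrist camera has in their place "mount" (4x4, takes a point from camera to tool coordinates, whose origin is the TCP and whose axes are the flange's). Camera axes: x right, y down, z forward; pixel columns grow to the right and rows downward; lengths in mm; the calibration is good to about 2 mm. A picture is of the moment at which its call begins: read the wrist's pose just before it. camera_model takes no time and is no camera call.
- r.hand_in(): hands the job in, once; it reports no verdict.
The state is a dict: "time": time; "joint_pos": joint angles; "qd": joint speeds; "joint_efforts": joint torques, N m; "tool_pos": TCP position; "tcp_rot": TCP orientation; "ft_force": force on the tool from outside, world axes, zero at the start; "wrist_torque": the same for the moment, N m; "finger_gap": finger opening in mm.
Only numpy, scipy, OpenCV 4.12 (cv2) and the standard library are available. Lean on these libraries where they do the work, as an engineer would, in place of code of your own. Each camera call takes 0.05 s, during which the arm holds its last target.

TASK

Push the small cardboard carton across the bench, lengthwise, through the narrow gap between the two yellow bins, and leave it flat in the taped bay behind them so that no part of it sticks out past the outer edge of the yellow tape. Its bottom flaps are not taped, so only push it with the fingers: never lift it off the bench or tip it. Leave the tape roll, the jar and the screwdriver where they are.

Things in the scene. Friction and masses are not known exactly. Their poses are not given: they have to be found in the camera images.
- lane: Fixed: two open yellow parts bins screwed to the bench with a gap between, and a yellow tape rectangle on the bench. Origin on the bench, mid-gap; x runs along the gap, from the carton's side to the taped bay; y across; z up. Each bin is 100 mm along x (-50 to +50), 100 mm across y, 50 mm high, walls 4 mm; the front wall (x = -50 mm) is 28 mm high. Hardware inside, up to 25 mm high.
- gap (a point): Middle of the gap, on the bench: same point and axes as lane. The gap lies between the bins' parallel side walls: 72 mm wide (y = -36 to +36 mm), 100 mm long (x = -50 to +50 mm), open above, with the bench as its floor.
- bay (a point): Centre of the taped bay, on the bench, 150 mm along lane x from the middle of the gap; same axes as lane. The rectangle of yellow tape measures 130 mm (x) by 100 mm (y) over its outer edges; the tape is 12 mm wide and flush with the bench (no step).
- carton: Loose closed brown cardboard box, 95 (its x) x 64 (its y) x 45 mm high, 0.2 to 0.4 kg, slides with friction; white label on top. Origin at the centre of its underside. Starts 140 to 190 mm before mid-gap (lane x negative), up to 35 mm off the gap's centre line and turned up to 0.35 rad from lane x. It fits the gap only lengthwise, 4 mm to spare each side.
- corner_a (a point): at the height of its underside, one of the four lower corners (carton frame x = +47.5 mm, y = +32 mm)
- corner_b (a point): at the height of its underside, one of the four lower corners (carton frame x = +47.5 mm, y = -32 mm)
- corner_c (a point): at the height of its underside, one of the four lower corners (carton frame x = -47.5 mm, y = -32 mm)
- corner_d (a point): at the height of its underside, one of the four lower corners (carton frame x = -47.5 mm, y = +32 mm)
- tape_roll: Bystander: loose roll of brown packing tape lying flat, 90 mm across, 36 mm high, hole 64 mm; origin at the centre of its underside.
- jar: Bystander: loose amber glass jar with black cap, 52 mm across, 62 mm high; origin at the centre of its underside.
- screwdriver: Bystander: loose screwdriver with a green handle lying on the bench, 170 mm long along its x (handle to -x); origin under its middle.

How it is judged (in metres and radians):
On the way:
1. the carton passes through the gap: its centre is between the two bins (within 35 mm of the middle of the gap along it, 12 mm across), flat on the bench (x of carton in the frame of lane between -0.035 and 0.035 m and y of carton in the frame of lane between -0.012 and 0.012 m and height (world z) of carton below 0.008 m), for 0.05 s.
At the end, for the whole second after the job is handed in: All four lower corners of the carton lie within the outer edge of the yellow tape (130 x 100 mm); the carton lies flat on the bench (under 4 mm up, under 0.05 rad of tilt) at rest (under 10 mm/s); tape roll, jar and screwdriver are each within 20 mm of where they started (x of corner_a in the frame of bay between -0.065 and 0.065 m and y of corner_a in the frame of bay between -0.05 and 0.05 m and x of corner_b in the frame of bay between -0.065 and 0.065 m and y of corner_b in the frame of bay between -0.05 and 0.05 m and x of corner_c in the frame of bay between -0.065 and 0.065 m and y of corner_c in the frame of bay between -0.05 and 0.05 m and x of corner_d in the frame of bay between -0.065 and 0.065 m and y of corner_d in the frame of bay between -0.05 and 0.05 m and height (world z) of carton below 0.004 m and angle between carton's own z axis and vertical below 0.05 rad and linear speed of carton below 0.01 m/s and distance of each of tape_roll, jar, screwdriver from where it was at the start of the episode below 0.02 m); the robot touches nothing.
It fails at once if the carton is lifted more than 10 mm off the bench (height (world z) of carton above 0.01 m).
It fails at once if the carton is tipped by more than 0.25 rad (angle between carton's own z axis and vertical above 0.25 rad).
It fails at once if the tape roll, jar or screwdriver is shifted by more than 20 mm (distance of any of tape_roll, jar, screwdriver from where it was at the start of the episode above 0.02 m).
It also fails if it takes over 67 s, if anything falls off the work surface, if the arm or the gripper's body presses on something with over 40 N, if the wrist force passes 120 N, or if a joint passes its speed limit or range.

## Working session

There is one attempt and no reset: what is moved stays moved. The work goes in short steps, Python scripts to look and compute and a shell command to move; the robot and the scene stay as the last step left them, time stands still between calls to the robot, and variables do not carry over. Pictures are saved under pics/ and viewed, and the job is handed in when it is done.

```bash
mkdir -p pics; ls
python3 - <<'E'
from bench import telemetry, viewer, r
import cv2
s=telemetry.sense();print(s)
for n in("top","side","wrist"):
    m=viewer.camera_model(n);print(n,m)
    cv2.imwrite(f"pics/{n}0.png",viewer.snapshot(n)[:,:,::-1])
E
```

```text
pics
{'time': 0.0, 'joint_pos': array([ 6.99357703e+01,  7.51388269e+00,  8.53307769e+01, -2.68521764e-03,
        8.72608234e+01, -4.89283370e+00]), 'qd': array([ 0.04625112, -0.10474593, -0.07275681, -0.04863559,  0.01201154,
       -0.03885438]), 'joint_efforts': array([ 1.95804838e-03, -5.69378471e+01, -5.00571620e+01,  1.27845783e-04,
        1.39541994e-02,  1.14816393e-05]), 'tool_pos': array([156.83225871, 578.58570228, 241.24282998]), 'tcp_rot': array([-1.79894673e+02, -6.32474394e-03,  1.64828729e+02]), 'ft_force': array([ 0.31389908, -0.10967503, -0.73992702]), 'wrist_torque': array([ 0.00351267,  0.02475736, -0.00629505]), 'finger_gap': 85.68163527308741}
top {'fx': 526.5505563632913, 'fy': 526.5505563632913, 'cx': 319.09678223156004, 'cy': 244.79884940676087, 'cam_to_world': array([[-1.74306561e-02, -9.84167971e-01,  1.76379074e-01,
         4.47258493e+02],
       [-9.99842962e-01,  1.65930541e-02, -6.22277002e-03,
        -6.33111374e+00],
       [ 3.19758344e-03, -1.76459842e-01, -9.84302646e-01,
         9.56281519e+02],
       [ 0.00000000e+00,  0.00000000e+00,  0.0
[... 263 characters left out ...]
91673e-01,  4.52321630e-01, -5.08063332e-01,
         3.20202041e+02],
       [ 1.12594896e-02, -7.38721062e-01, -6.73917218e-01,
         4.81343430e+02],
       [ 0.00000000e+00,  0.00000000e+00,  0.00000000e+00,
         1.00000000e+00]])}
wrist {'fx': 356.0309895384647, 'fy': 356.0309895384647, 'cx': 320.2876855279798, 'cy': 238.1345922480992, 'mount': array([[ 1.00922354e-03, -9.59046363e-01, -2.83247340e-01,
         7.22941976e+01],
       [ 9.99999483e-01,  1.00294362e-03,  1.67181039e-04,
        -1.05342868e-01],
       [ 1.23746745e-04, -2.83247362e-01,  9.59046879e-01,
        -1.31791038e+02],
       [ 0.00000000e+00,  0.00000000e+00,  0.00000000e+00,
         1.00000000e+00]])}
```

View pics/top0.png

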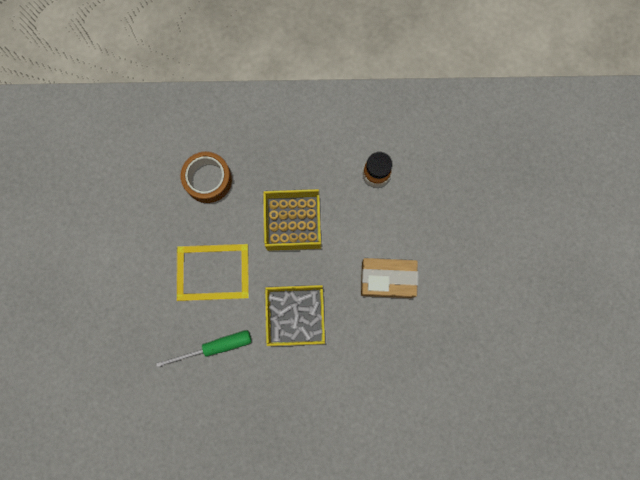

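View pics/side0.png

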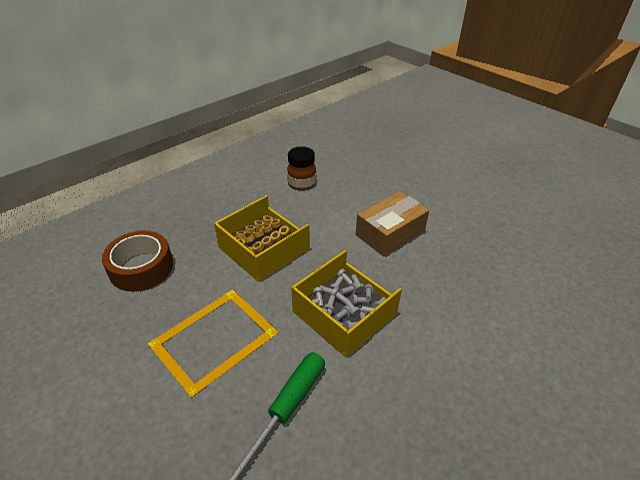

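The top view shows the lane running to image left: tape at about (178–248, 245–300), bins at (264–321, 190–248) and (266–325, 286–346), carton at (362–417, 259–298). I'll measure these more accurately.

```bash
cat > h.py <<'E'
import numpy as np,cv2
from bench import telemetry, viewer, r
def px2w(n,uv,z):
    m=viewer.camera_model(n);T=np.array(m["cam_to_world"]);uv=np.atleast_2d(uv).astype(float)
    d=np.c_[(uv[:,0]-m["cx"])/m["fx"],(uv[:,1]-m["cy"])/m["fy"],np.ones(len(uv))]@T[:3,:3].T
    o=T[:3,3];return (o+d*((z-o[2])/d[:,2])[:,None])[:,:2]
def w2px(n,P):
    m=viewer.camera_model(n);T=np.linalg.inv(m["cam_to_world"]);P=np.atleast_2d(P)
    c=P@T[:3,:3].T+T[:3,3];return np.c_[m["fx"]*c[:,0]/c[:,2]+m["cx"],m["fy"]*c[:,1]/c[:,2]+m["cy"]]
E
python3 - <<'E'
from h import *
im=cv2.imread("pics/top0.png")
a=im[235:310,165:260];b=im[245:310,350:430]
cv2.imwrite("pics/a.png",cv2.resize(a,None,fx=8,fy=8,interpolation=cv2.INTER_CUBIC))
cv2.imwrite("pics/b.png",cv2.resize(b,None,fx=9,fy=9,interpolation=cv2.INTER_CUBIC))
c=im[180:355,255:335]
cv2.imwrite("pics/c.png",cv2.resize(c,None,fx=3.4,fy=3.4,interpolation=cv2.INTER_CUBIC))
h=cv2.cvtColor(im,cv2.COLOR_BGR2HSV)
print(h[270,180],h[280,367],h[264,400])
y=cv2.inRange(h,(20,120,80),(35,255,255)); y[:,255:]=0
cs,_=cv2.findContours(y,0,2)
q=max(cs,key=cv2.contourArea);rr=cv2.minAreaRect(px2w("top",q[:,0],0).astype(np.float32));print("tape",rr)
E
```

```text
[ 25 204 189] [ 30  13 172] [ 19 118 168]
tape ((572.1248779296875, 183.93113708496094), (100.05775451660156, 128.8783721923828), 1.2596688270568848)
```

View pics/b.png

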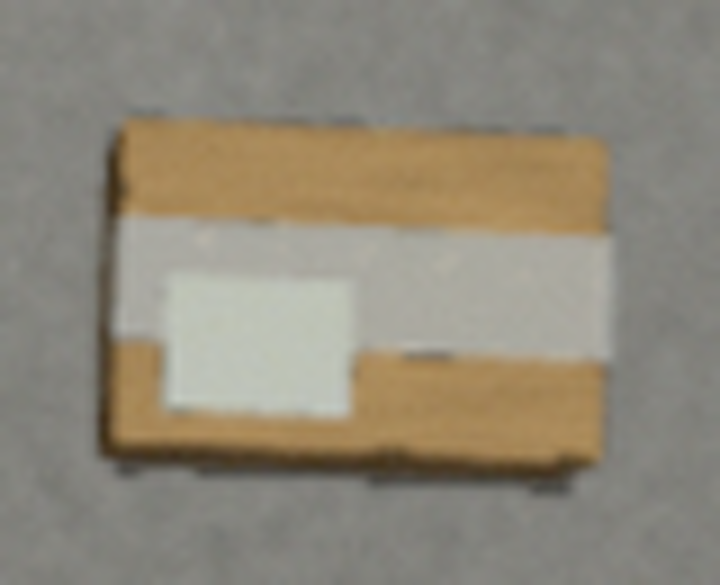

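View pics/c.png

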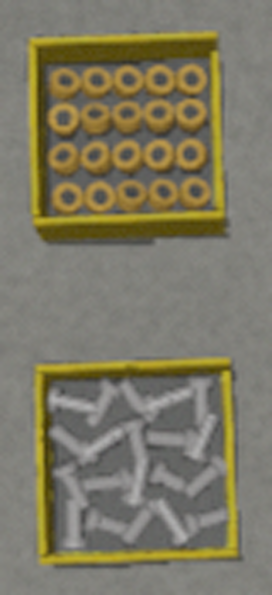

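```bash
cat >> h.py <<'E'
BAY=np.array([572.1,183.9]);LA=np.radians(91.26)
LX=np.array([np.cos(LA),np.sin(LA)]);LY=np.array([-np.sin(LA),np.cos(LA)])
GAP=BAY-150*LX
def lane(p): d=np.atleast_2d(p)-GAP; return np.c_[d@LX,d@LY]
def world(l): l=np.atleast_2d(l);return GAP+l[:,:1]*LX+l[:,1:2]*LY
E
python3 - <<'E'
from h import *
t=lambda p,o,s,z:px2w("top",(np.array(p)+.5)/s-.5+np.array(o),z)
c=t([(120,120),(608,138),(600,462),(110,445)],(350,245),9,45)
print("carton corners lane",lane(c),"ctr w",c.mean(0),"lane",lane(c.mean(0)))
print([np.linalg.norm(c[i]-c[(i+1)%4]) for i in range(4)])
d=(c[0]-c[1])+(c[3]-c[2]);print("yaw lane",np.degrees(np.arctan2(d@LY,d@LX)))
e=t([(38,367),(230,360),(236,557),(42,562)],(255,180),3.4,50);print("bin lower",lane(e))
e=t([(32,38),(215,34),(225,217),(36,220)],(255,180),3.4,50);print("bin upper",lane(e))
print("GAP",GAP)
# bystanders
print("jar",lane(px2w("top",(378.5,162),62)),px2w("top",(378.5,162),62))
print("roll",lane(px2w("top",(206,176),36)))
print("scr",lane(px2w("top",[(250,338),(157,365)],10)))
print("TCP lane",lane(telemetry.sense()['tool_pos'][:2]))
E
```

```text
carton corners lane [[-122.49225169   -7.88850988]
 [-217.16158133   -0.65768335]
 [-211.07838169   62.07413879]
 [-117.15453818   55.12866447]] ctr w [ 551.91242533 -133.59236864] lane [[-166.97168822   27.16415251]]
[np.float64(94.94507268796501), np.float64(63.02608052664455), np.float64(94.18029513790957), np.float64(63.242829228835895)]
yaw lane -4.298764093434396
bin lower [[ 47.93118439  38.03738453]
 [-49.43667152  38.28931288]
 [-48.44348322 136.55290227]
 [ 48.03950668 135.19025874]]
bin upper [[  47.34694967 -134.61753267]
 [ -48.51191457 -133.09612751]
 [ -49.85069699  -35.48025516]
 [  47.32517968  -37.68747913]]
GAP [575.39840641  33.93626933]
jar [[-157.93666851 -176.28708951]] [[ 755.11579929 -120.08576767]]
roll [[ 153.44583032 -170.6220871 ]]
scr [[ 81.58606318 122.21617916]
 [245.11816023 162.39208142]]
TCP lane [[553.82448123 406.46225704]]
```

```bash
cat >> h.py <<'E'
from scipy.spatial.transform import Rotation as R
def go(lxy,z,yaw_lane,cur=None,cyaw=None):
    """print shift (cm) and turn for TCP target in lane frame; cur= commanded pose"""
    s=telemetry.sense();p=np.array(cur if cur is not None else s['tool_pos']);
    rot=s['tcp_rot'];Rc=R.from_euler('xyz',rot,degrees=True)
    t=np.r_[world(lxy)[0],z]
    Rt=R.from_euler('xyz',[180,0,yaw_lane+91.26],degrees=True)
    print("shift cm",np.round(Rc.inv().apply(t-p)/10,2),"turn",np.round((Rc.inv()*Rt).as_rotvec(),3),"world tgt",np.round(t,1))
def st():
    s=telemetry.sense();p=s['tool_pos'];print("t",round(s['time'],2),"tcp",np.round(p,1),"lane",np.round(lane(p[:2])[0],1),"rot",np.round(s['tcp_rot'],1),"yawlane",round(s['tcp_rot'][2]-91.26,2),"F",np.round(s['ft_force'],1),"gap",round(s['finger_gap'],1))
E
python3 - <<'E'
from h import *
st();go([-167,98],120,-90,[157.008,579.098,242.292])
E
```

```text
t 0.15 tcp [156.9 578.7 241.4] lane [553.8 406.5] rot [-179.9   -0.   164.8] yawlane 73.57 F [-0.  -1.1 -0.1] gap 85.2
shift cm [-49.97 -60.44  12.31] turn [-0.000e+00  2.000e-03  2.855e+00] world tgt [ 481.1 -135.2  120. ]
```

```bash
python3 -m inch '[[[-49.97,-60.44,12.2],[0,0,2.855],0.6],[[-49.97,-60.44,12.2],[0,0,2.855],0.6],[[-49.97,-60.44,12.2],[0,0,2.855],0.6],[[-49.97,-60.44,12.2],[0,0,2.855],0.6],[[-49.97,-60.44,12.2],[0,0,2.855],0.6],[[-49.97,-60.44,12.2],[0,0,2.855],0.6],[[-49.97,-60.44,12.2],[0,0,2.855],0.6],[[-49.97,-60.44,12.2],[0,0,2.855],0.6],[[-49.97,-60.44,12.2],[0,0,2.855],0.6],[[-49.97,-60.44,12.2],[0,0,2.855],0.6],[[-49.97,-60.44,12.2],[0,0,2.855],0.6],[[-49.97,-60.44,12.2],[0,0,2.855],0.6],[[-49.97,-60.44,12.2],[0,0,2.855],0.6],[[-49.97,-60.44,12.2],[0,0,2.855],0.6],[[-49.97,-60.44,12.2],[0,0,2.855],0.6],[[-49.97,-60.44,12.2],[0,0,2.855],0.6],[[-49.97,-60.44,12.2],[0,0,2.855],0.6],[[-49.97,-60.44,12.2],[0,0,2.855],0.6],[[-49.97,-60.44,12.2],[0,0,2.855],0.6],[[-49.97,-60.44,12.2],[0,0,2.855],0.6]]'
python3 -c "
from h import *
st();go([-167,98],120,-90)"
```

```text
time: 2.15
tool_pos: [480.8, -135.1, 119.9]
tcp_rot: [-180.0, 0.0, 1.1]
ft_force: [1.1, -0.8, 0.5]
finger_gap: 51.1
t 2.15 tcp [ 480.8 -135.1  119.9] lane [-166.9   98.3] rot [-180.     0.     1.1] yawlane -90.19 F [ 1.1 -0.8  0.5] gap 51.1
shift cm [ 0.03  0.01 -0.01] turn [-0.     0.001 -0.003] world tgt [ 481.1 -135.2  120. ]
```

Right above the start of the side push. I'll lower to TCP z≈21, then check the wrist view.

```bash
python3 -m inch '[[[0,0,4],[0,0,0],0.6],[[0,0,7],[0,0,0],0.6],[[0,0,9],[0,0,0],0.6],[[0,0,9.9],[0,0,0],0.6],[[0,0,9.9],[0,0,0],0.6]]'
python3 -c "
from h import *
st()
cv2.imwrite('pics/w1.png',viewer.snapshot('wrist')[:,:,::-1])
cv2.imwrite('pics/t1.png',viewer.snapshot('side')[:,:,::-1])"
```

```text
time: 2.65
tool_pos: [480.0, -134.5, 20.1]
tcp_rot: [-179.9, 0.1, 1.4]
ft_force: [-0.1, 0.2, 0.3]
finger_gap: 51.6
t 2.65 tcp [ 480.  -134.5   20.1] lane [-166.3   99.1] rot [-1.799e+02  1.000e-01  1.400e+00] yawlane -89.86 F [-0.1  0.2  0.3] gap 51.6
```

View pics/w1.png

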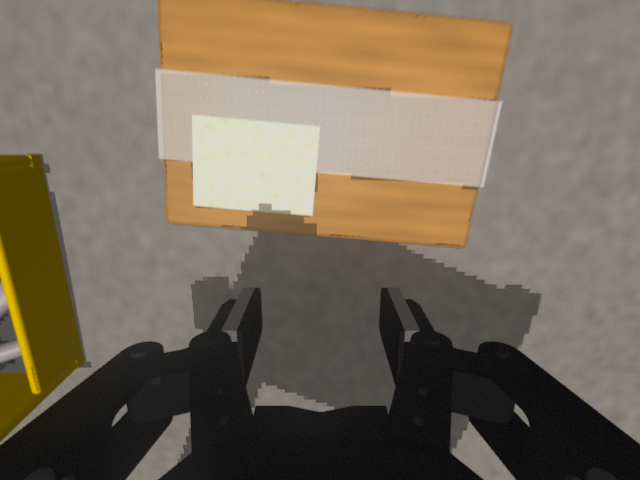

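View pics/t1.png

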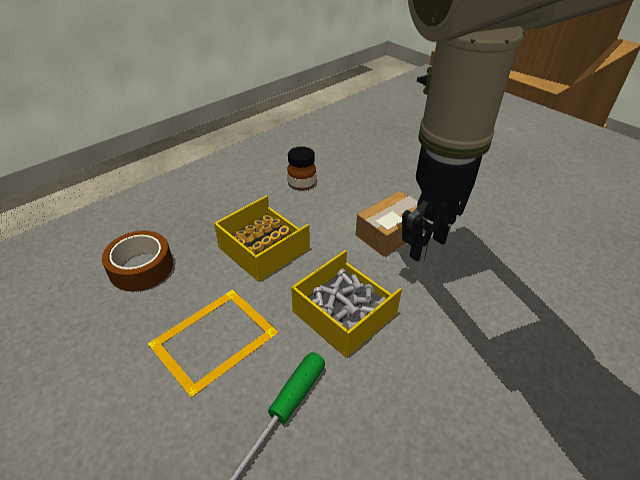

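The wrist view shows the carton edge at (167–465, 222–246), straight ahead of both fingertips at (240, 320) and (400, 320), and nothing is touching. I'll push sideways at a slow rate.

```bash
python3 -m inch '[[[1,0,0],[0,0,0],0.6],[[2,0,0],[0,0,0],0.6],[[2.4,0,0],[0,0,0],0.6],[[2.8,0,0],[0,0,0],0.6],[[3.2,0,0],[0,0,0],0.6],[[3.6,0,0],[0,0,0],0.6],[[4.0,0,0],[0,0,0],0.6],[[4.3,0,0],[0,0,0],0.6],[[4.6,0,0],[0,0,0],0.6],[[4.9,0,0],[0,0,0],0.6],[[5.1,0,0],[0,0,0],0.6],[[5.1,0,0],[0,0,0],0.6]]'
python3 -c "
from h import *
st()
cv2.imwrite('pics/w2.png',viewer.snapshot('wrist')[:,:,::-1])
im=viewer.snapshot('top')[:,:,::-1]
cv2.imwrite('pics/t2.png',im)
cv2.imwrite('pics/t2c.png',cv2.resize(im[225:330,330:440],None,fx=5.5,fy=5.5,interpolation=2))"
```

```text
time: 3.95
tool_pos: [532.5, -133.9, 21.3]
tcp_rot: [180.0, -0.0, 1.3]
ft_force: [-0.4, 0.4, 0.1]
finger_gap: 51.4
t 3.95 tcp [ 532.5 -133.9   21.3] lane [-166.9   46.6] rot [180.   -0.    1.3] yawlane -90.01 F [-0.4  0.4  0.1] gap 51.4
```

View pics/w2.png

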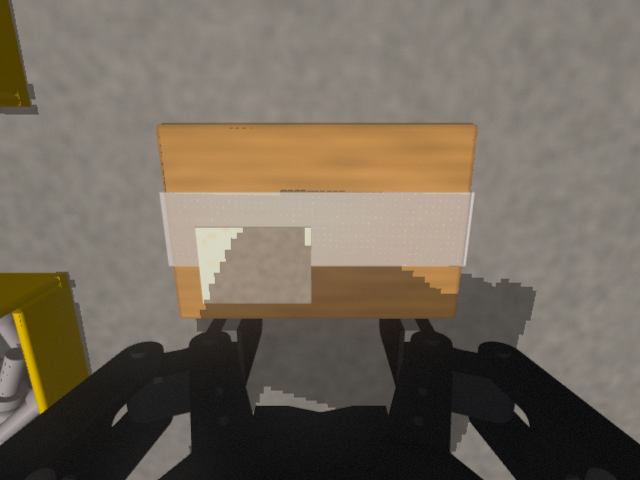

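View pics/t2c.png

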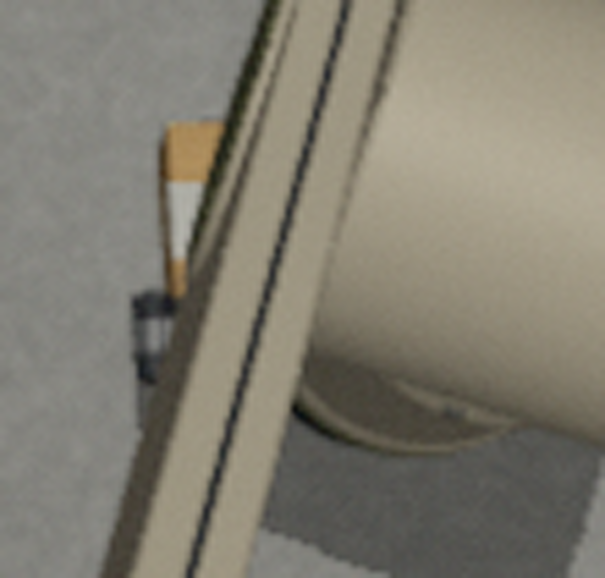

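Flush with both fingers now: the carton's top edges are horizontal in the wrist view, from row 124 to row 318. I'll use the wrist camera to measure where it sits, including against the bin corners.

```bash
cat >> h.py <<'E'
def wpx(uv,z,s=None,pose=None):
    m=viewer.camera_model("wrist");s=s or telemetry.sense()
    Tm=np.array(m["mount"]);Rt=R.from_euler('xyz',s['tcp_rot'],degrees=True).as_matrix()
    Rr=Rt@Tm[:3,:3];o=Rt@Tm[:3,3]+s['tool_pos'];uv=np.atleast_2d(uv).astype(float)
    d=np.c_[(uv[:,0]-m["cx"])/m["fx"],(uv[:,1]-m["cy"])/m["fy"],np.ones(len(uv))]@Rr.T
    return (o+d*((z-o[2])/d[:,2])[:,None])[:,:2]
E
python3 - <<'E'
from h import *
st()
c=lane(wpx([(159,124),(476,124),(456,318),(181,318)],45));print(c,c.mean(0))
print("bin front corners (28 high) expect -50,+-36:", lane(wpx([(30,105)],28)), lane(wpx([(68,274)],28)))
E
```

```text
t 4.05 tcp [ 532.4 -133.9   21.4] lane [-166.9   46.7] rot [180.   -0.    1.3] yawlane -90.01 F [ 1.2 -0.6 -0.3] gap 51.1
[[-120.25977936  -27.60806669]
 [-212.05611629  -27.68675787]
 [-213.09938064   35.05970033]
 [-119.72439378   35.13254007]] [-166.28491752    3.72435396]
bin front corners (28 high) expect -50,+-36: [[-71.08728936 -33.92980182]] [[-71.63576494  26.06000131]]
```

Run:
```python
from h import *
for z in (0,28,50): print(z,lane(wpx([(30,105),(68,274),(36,112),(88,405)],z)).round(1).tolist())
im=cv2.imread("pics/w2.png")
cv2.imwrite("pics/w2c.png",np.hstack([cv2.resize(im[60:130,0:70],None,fx=5.5,fy=5.5),cv2.resize(im[250:320,20:90],None,fx=5.5,fy=5.5)]))
```

```text
0 [[-49.7, -35.9], [-50.3, 37.5], [-51.5, -33.2], [-46.1, 110.9]]
28 [[-71.1, -33.9], [-71.6, 26.1], [-72.6, -31.7], [-68.2, 86.0]]
50 [[-87.9, -32.4], [-88.4, 17.1], [-89.2, -30.6], [-85.5, 66.5]]
```

View pics/w2c.png

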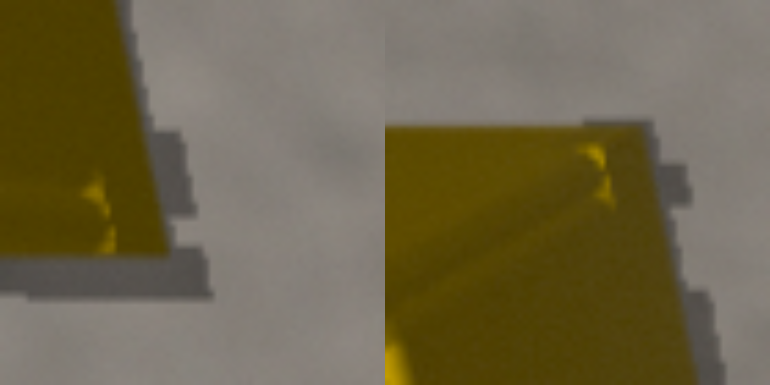

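The bin base corners at (30, 106) and (67, 273) put the gap midline at y≈+1 by the wrist camera, and the carton centre is at +3.7. I need about 2.7 mm more, then I'll back off and rise.

```bash
python3 -m inch '[[[0.15,0,0],[0,0,0],0.6],[[0.27,0,0],[0,0,0],0.6],[[0.27,0,0],[0,0,0],0.6],[[0.27,0,0],[0,0,0],0.6],[[-1,0,0],[0,0,0],0.6],[[-3,0,0],[0,0,0],0.6],[[-3,0,-4],[0,0,0],0.6],[[-3,0,-8],[0,0,0],0.6],[[-3,0,-10],[0,0,0],0.6],[[-3,0,-10],[0,0,0],0.6]]'
python3 - <<'E'
from h import *
st()
cv2.imwrite('pics/w3.png',viewer.snapshot('wrist')[:,:,::-1])
go([-240,2],120,0)
E
```

```text
time: 5.05
tool_pos: [505.0, -135.6, 125.8]
tcp_rot: [179.8, -0.4, 1.2]
ft_force: [0.3, 0.3, -0.2]
finger_gap: 51.1
t 5.05 tcp [ 505.  -135.6  125.8] lane [-168.    74.1] rot [179.8  -0.4   1.2] yawlane -90.01 F [ 0.3  0.3 -0.2] gap 51.1
shift cm [7.34 7.26 0.38] turn [ 0.005 -0.002 -1.571] world tgt [ 578.7 -206.   120. ]
```

View pics/w3.png

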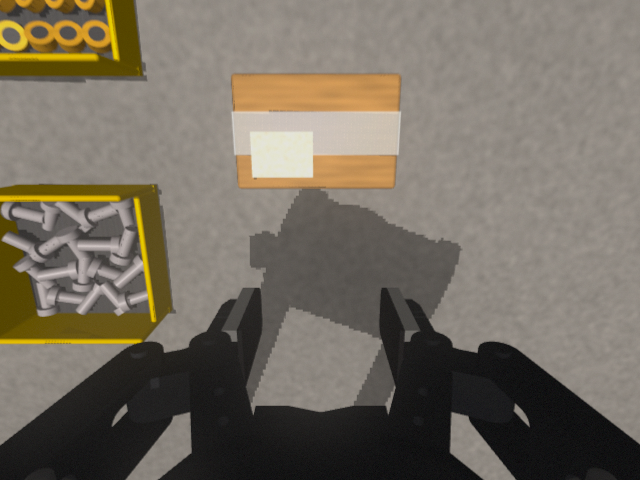

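The carton lies square in the wrist view (232–400, 74–188). Next I'll swing round behind it.

```bash
python3 -m inch '[[[7.4,8.4,0],[0,0,-1.571],0.35],[[7.4,8.4,0],[0,0,-1.571],0.35],[[7.4,8.4,0],[0,0,-1.571],0.35],[[7.4,8.4,0],[0,0,-1.571],0.35],[[7.4,8.4,0],[0,0,-1.571],0.35],[[7.4,8.4,0],[0,0,-1.571],0.35],[[7.4,8.4,0],[0,0,-1.571],0.35],[[7.4,8.4,0],[0,0,-1.571],0.35],[[7.4,8.4,0],[0,0,-1.571],0.35],[[7.4,8.4,0],[0,0,-1.571],0.35],[[7.4,8.4,0],[0,0,-1.571],0.35],[[7.4,8.4,0],[0,0,-1.571],0.35],[[7.4,8.4,0],[0,0,-1.571],0.35]]'
python3 - <<'E'
from h import *
st()
cv2.imwrite('pics/w4.png',viewer.snapshot('wrist')[:,:,::-1])
im=viewer.snapshot('top')[:,:,::-1]
cv2.imwrite('pics/t4.png',im)
go([-250,1],32,0)
E
```

```text
time: 6.4
tool_pos: [577.2, -216.6, 119.8]
tcp_rot: [-179.9, -0.1, 91.1]
ft_force: [0.8, -0.3, 0.5]
finger_gap: 30.3
t 6.4 tcp [ 577.2 -216.6  119.8] lane [-250.5    3.7] rot [-1.799e+02 -1.000e-01  9.110e+01] yawlane -0.14 F [ 0.8 -0.3  0.5] gap 30.3
shift cm [0.06 0.24 8.85] turn [-0.001 -0.001 -0.002] world tgt [ 579.9 -216.    32. ]
```

View pics/w4.png

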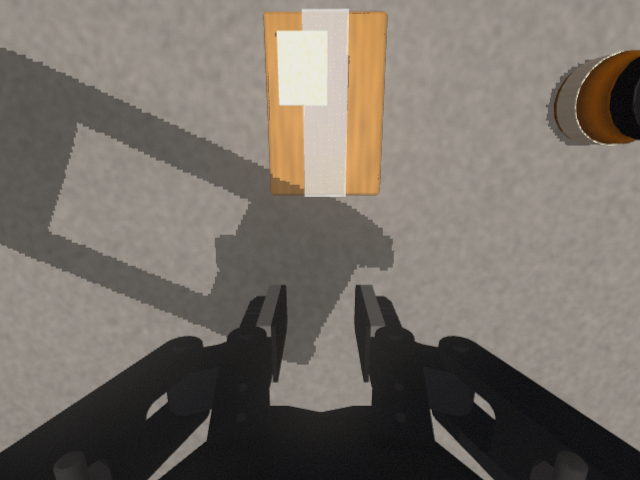

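View pics/t4.png

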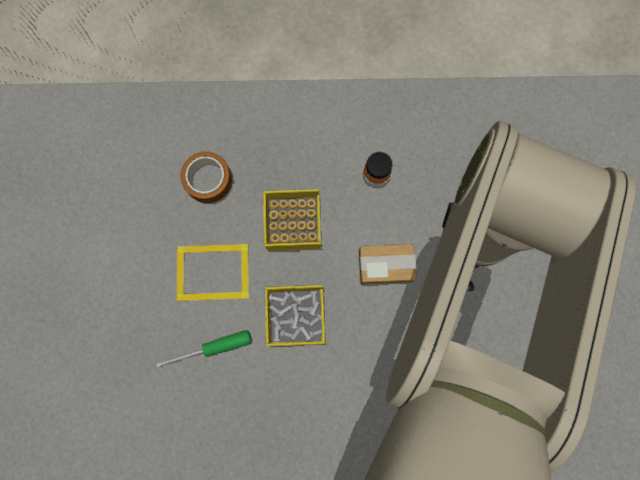

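The top view shows the carton clear at (360–416, 245–283). I'll fix its pose against the bins in this same picture.

Run:
```python
from h import *
im=cv2.imread("pics/t4.png")
cv2.imwrite("pics/t4b.png",cv2.resize(im[232:297,348:428],None,fx=9,fy=9,interpolation=2))
cv2.imwrite("pics/t4c.png",cv2.resize(im[235:300,255:335],None,fx=9,fy=9,interpolation=2))
c=lane(wpx([(264,11.5),(387,11.5),(380,195),(270.5,195)],45));print(c.round(1).tolist(),c.mean(0))
```

```text
[[-119.0, 32.3], [-119.1, -30.6], [-213.5, -31.4], [-213.5, 32.8]] [-166.27311084    0.76200969]
```

View pics/t4b.png

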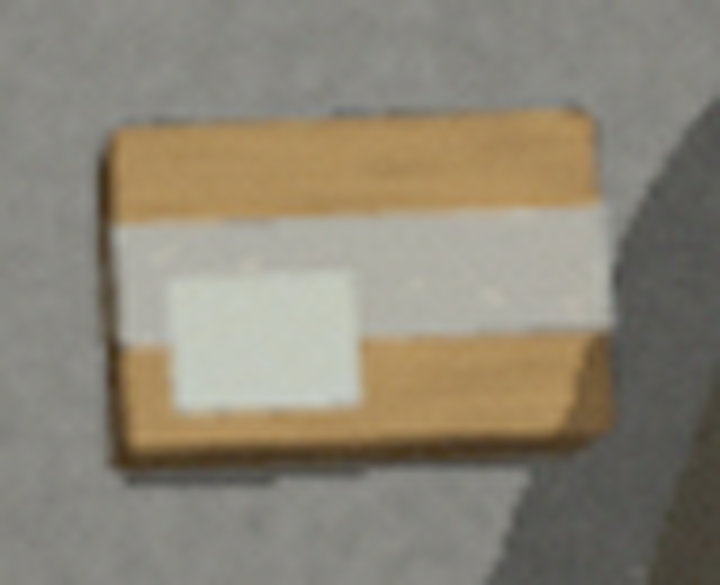

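View pics/t4c.png

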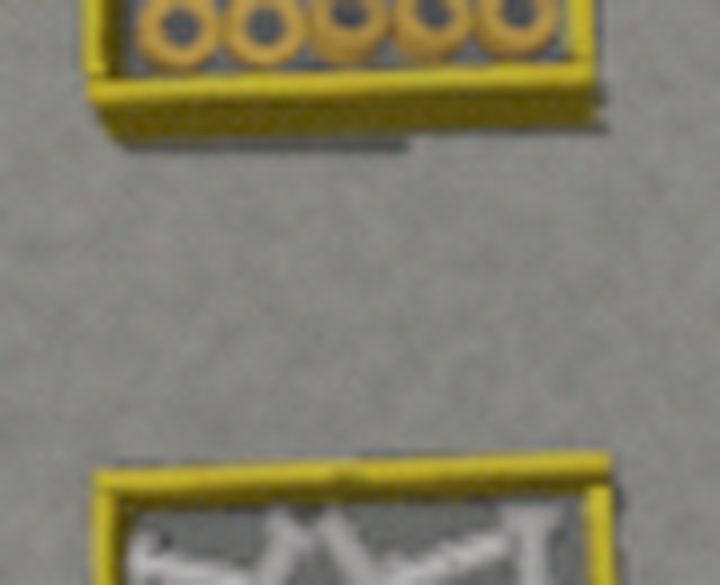

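Run:
```python
from h import *
t=lambda p,o,s,z:lane(px2w("top",(np.array(p)+.5)/s-.5+np.array(o),z))
c=t([(112,128),(594,108),(610,430),(124,447)],(348,232),9,45);print(c.round(1).tolist(),c.mean(0))
d=c[0]-c[1]+c[3]-c[2];print("yaw",np.degrees(np.arctan2(d[1],d[0])))
print("bin z0 upper",t([(115,143),(590,127)],(255,235),9,0).round(1).tolist())
print("bin z50 lower gap edge",t([(97,472),(608,455)],(255,235),9,50).round(1).tolist(), "upper z50",t([(90,100),(593,80)],(255,235),9,50).round(1).tolist())
```

```text
[[-118.6, -29.6], [-213.0, -29.9], [-211.6, 33.3], [-117.6, 32.9]] [-165.19001745    1.69578419]
yaw -0.02220062245211123
bin z0 upper [[48.4, -35.3], [-48.8, -34.9]]
bin z50 lower gap edge [[48.8, 37.0], [-49.2, 37.6]] upper z50 [[48.6, -35.4], [-49.2, -35.6]]
```

Carton y≈+1.2 against a midline of ≈+0.9, with yaw ≈0: aligned. I'll descend behind it with the tips mid-height and push up to the gap mouth.

```bash
python3 -m inch '[[[0,0.25,4],[0,0,0],0.35],[[0,0.25,7],[0,0,0],0.35],[[0,0.25,8.6],[0,0,0],0.35],[[0,0.25,8.6],[0,0,0],0.35],[[1,0.25,8.6],[0,0,0],0.35],[[2,0.25,8.6],[0,0,0],0.35],[[2.4,0.25,8.6],[0,0,0],0.35],[[2.8,0.25,8.6],[0,0,0],0.35],[[3.2,0.25,8.6],[0,0,0],0.35],[[3.6,0.25,8.6],[0,0,0],0.35],[[4,0.25,8.6],[0,0,0],0.35],[[4.4,0.25,8.6],[0,0,0],0.35],[[4.8,0.25,8.6],[0,0,0],0.35],[[5.2,0.25,8.6],[0,0,0],0.35],[[5.6,0.25,8.6],[0,0,0],0.35],[[6.0,0.25,8.6],[0,0,0],0.35],[[6.4,0.25,8.6],[0,0,0],0.35],[[6.8,0.25,8.6],[0,0,0],0.35],[[7.2,0.25,8.6],[0,0,0],0.35],[[7.2,0.25,8.6],[0,0,0],0.35]]'
python3 - <<'E'
from h import *
st()
cv2.imwrite('pics/w5.png',viewer.snapshot('wrist')[:,:,::-1])
im=viewer.snapshot('top')[:,:,::-1]
cv2.imwrite('pics/t5.png',cv2.resize(im[180:350,255:435],None,fx=3.5,fy=3.5,interpolation=2))
go([-180,1],34,0)
E
```

```text
time: 8.5
tool_pos: [578.7, -144.0, 35.1]
tcp_rot: [-180.0, -0.0, 91.3]
ft_force: [0.4, 0.4, 0.5]
finger_gap: 29.7
t 8.5 tcp [ 578.7 -144.    35.1] lane [-178.     0.6] rot [-180.    -0.    91.3] yawlane 0.03 F [0.4 0.4 0.5] gap 29.7
shift cm [-0.17 -0.02  0.1 ] turn [-0.001 -0.001  0.   ] world tgt [ 578.4 -146.    34. ]
```

View pics/w5.png

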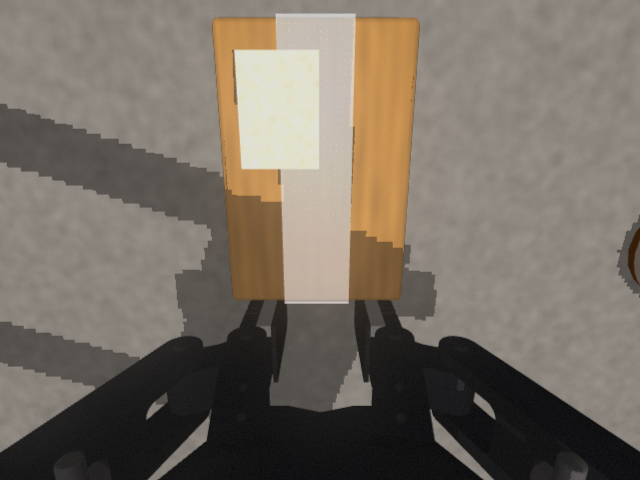

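View pics/t5.png

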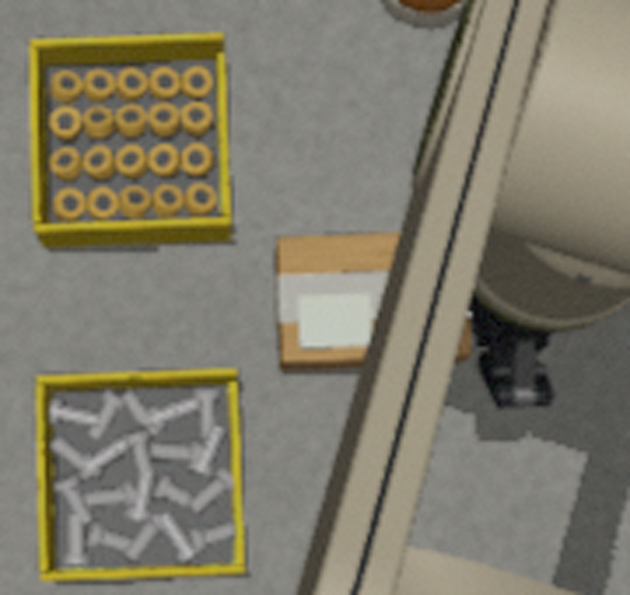

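Run:
```python
from h import *
c=lane(wpx([(213,18),(419,18),(401,299),(232.5,299)],45));print(c.round(1).tolist(),c.mean(0))
d=c[0]-c[3]+c[1]-c[2];print("yaw",np.degrees(np.arctan2(d[1],d[0])))
t=lambda p,o,s,z:lane(px2w("top",(np.array(p)+.5)/s-.5+np.array(o),z))
print(t([(278,237),(281,361)],(255,180),3.5,45).round(1).tolist())
```

```text
[[-73.0, 33.5], [-73.0, -28.7], [-166.0, -29.4], [-166.1, 33.9]] [-119.54068715    2.33312836]
yaw 0.057059046668927776
[[-72.9, -28.5], [-71.6, 33.9]]
```

The carton is square, but about 1.5 mm toward +y of the midline. I'll push 18 mm more, carrying the fingers 1.5 mm toward −y (tool +y), and re-measure before it enters.

```bash
python3 -m inch '[[[0.3,0.03,0],[0,0,0],0.35],[[0.6,0.06,0],[0,0,0],0.35],[[0.9,0.1,0],[0,0,0],0.35],[[1.2,0.13,0],[0,0,0],0.35],[[1.5,0.16,0],[0,0,0],0.35],[[1.8,0.18,0],[0,0,0],0.35],[[1.8,0.18,0],[0,0,0],0.35]]'
python3 - <<'E'
from h import *
st()
cv2.imwrite('pics/w6.png',viewer.snapshot('wrist')[:,:,::-1])
im=viewer.snapshot('top')[:,:,::-1]
cv2.imwrite('pics/t6.png',cv2.resize(im[230:300,255:355],None,fx=7.5,fy=7.5,interpolation=2))
E
```

```text
time: 9.3
tool_pos: [580.3, -126.3, 35.4]
tcp_rot: [180.0, -0.0, 91.3]
ft_force: [-0.2, -0.3, 0.3]
finger_gap: 29.8
t 9.3 tcp [ 580.3 -126.3   35.4] lane [-160.3   -1.4] rot [180.   -0.   91.3] yawlane 0.02 F [-0.2 -0.3  0.3] gap 29.8
```

View pics/w6.png

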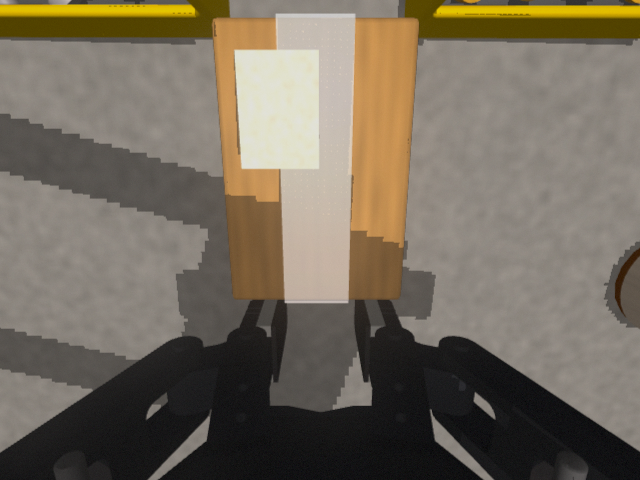

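View pics/t6.png

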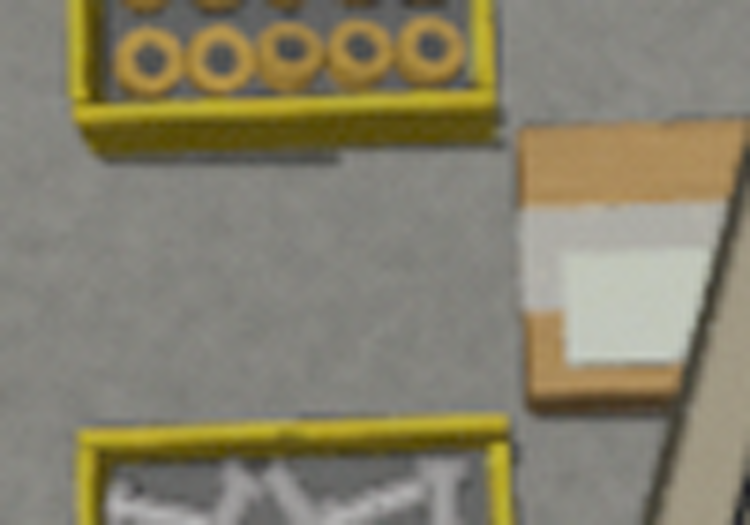

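Run:
```python
from h import *
c=lane(wpx([(213.5,18),(419,18),(401,299),(233,299)],45));print(c.round(1).tolist(),c.mean(0))
print("bin base z0 edges",lane(wpx([(229,40),(403,40)],0)).round(1).tolist())
print("bin base z0 gap corners at top of bin, row ~10",lane(wpx([(229,17),(405,17)],0)).round(1).tolist())
t=lambda p,o,s,z:lane(px2w("top",(np.array(p)+.5)/s-.5+np.array(o),z))
print(t([(520,128),(528,396)],(255,230),7.5,45).round(1).tolist())
print("bins z50",t([(78,112),(495,100),(80,432),(508,418)],(255,230),7.5,50).round(1).tolist())
im=cv2.imread('pics/w6.png')
cv2.imwrite('pics/w6c.png',cv2.resize(im[0:60,190:445],None,fx=3.1,fy=6,interpolation=2))
```

```text
[[-55.3, 31.2], [-55.2, -31.0], [-148.6, -31.7], [-148.7, 31.7]] [-1.01932331e+02  5.19169695e-02]
bin base z0 edges [[-51.2, 37.3], [-51.1, -35.9]]
bin base z0 gap corners at top of bin, row ~10 [[-42.6, 36.7], [-42.5, -36.1]]
[[-55.1, -30.5], [-54.4, 32.5]]
bins z50 [[47.8, -37.4], [-49.4, -36.5], [48.9, 37.3], [-49.5, 37.9]]
```

View pics/w6c.png

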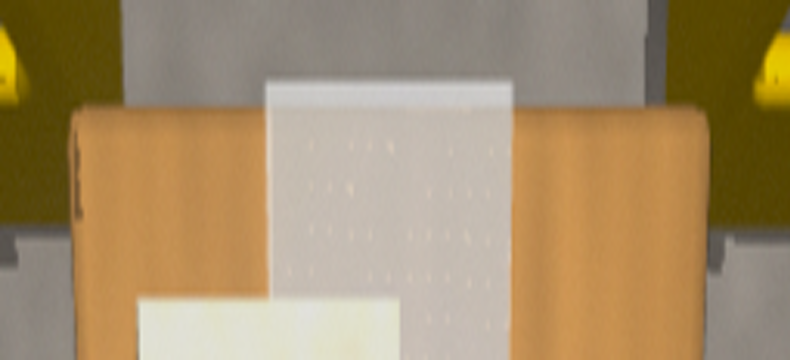

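The carton is at y≈0–1, the midline at ≈0.5, and the yaw is 0, so it's centred. I'll push straight into the gap.

```bash
python3 -m inch '[[[0.4,0,0],[0,0,0],0.35],[[0.8,0,0],[0,0,0],0.35],[[1.2,0,0],[0,0,0],0.35],[[1.6,0,0],[0,0,0],0.35],[[2,0,0],[0,0,0],0.35],[[2.4,0,0],[0,0,0],0.35],[[2.8,0,0],[0,0,0],0.35],[[3.2,0,0],[0,0,0],0.35],[[3.6,0,0],[0,0,0],0.35],[[4,0,0],[0,0,0],0.35],[[4.4,0,0],[0,0,0],0.35],[[4.8,0,0],[0,0,0],0.35],[[5,0,0],[0,0,0],0.35],[[5,0,0],[0,0,0],0.35]]'
python3 - <<'E'
from h import *
st()
cv2.imwrite('pics/w7.png',viewer.snapshot('wrist')[:,:,::-1])
E
```

```text
time: 10.8
tool_pos: [578.9, -76.2, 35.1]
tcp_rot: [-180.0, -0.0, 91.3]
ft_force: [0.3, 0.9, -0.9]
finger_gap: 30.1
t 10.8 tcp [578.9 -76.2  35.1] lane [-110.2   -1.1] rot [-180.    -0.    91.3] yawlane 0.02 F [ 0.3  0.9 -0.9] gap 30.1
```

View pics/w7.png

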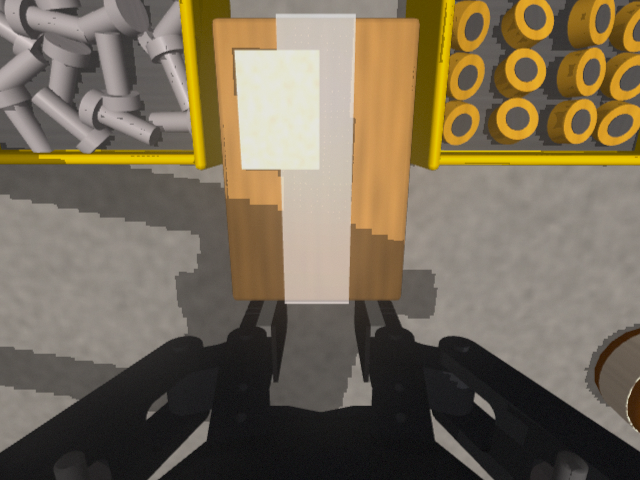

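Run:
```python
from h import *
im=cv2.imread('pics/w7.png')
cv2.imwrite('pics/w7c.png',cv2.resize(im[60:180,180:460],None,fx=2.8,fy=4,interpolation=2))
c=lane(wpx([(213.5,18),(419.5,18),(401,299),(233,299)],45));print(c.round(1).tolist(),c.mean(0))
```

```text
[[-5.0, 31.5], [-5.0, -30.6], [-98.0, -31.1], [-98.1, 32.0]] [-51.5482968    0.44105167]
```

View pics/w7c.png

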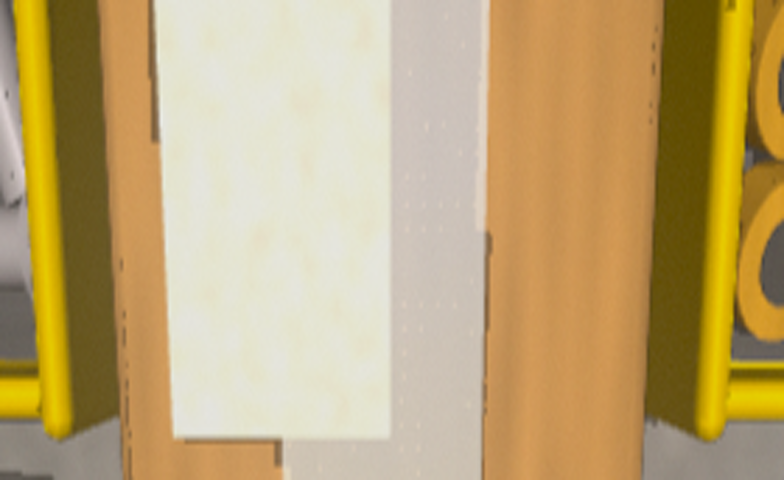

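The clearance between carton and walls is even on both sides (≈20 px left, ≈21 px right). Continuing.

```bash
python3 -m inch '[[[0.4,0,0],[0,0,0],0.35],[[0.8,0,0],[0,0,0],0.35],[[1.2,0,0],[0,0,0],0.35],[[1.6,0,0],[0,0,0],0.35],[[2,0,0],[0,0,0],0.35],[[2.4,0,0],[0,0,0],0.35],[[2.8,0,0],[0,0,0],0.35],[[3.2,0,0],[0,0,0],0.35],[[3.6,0,0],[0,0,0],0.35],[[4,0,0],[0,0,0],0.35],[[4.4,0,0],[0,0,0],0.35],[[4.8,0,0],[0,0,0],0.35],[[5.2,0,0],[0,0,0],0.35],[[5.2,0,0],[0,0,0],0.35]]'
python3 - <<'E'
from h import *
st()
cv2.imwrite('pics/w8.png',viewer.snapshot('wrist')[:,:,::-1])
cv2.imwrite('pics/s8.png',viewer.snapshot('side')[:,:,::-1])
E
```

```text
time: 12.25
tool_pos: [578.0, -24.2, 35.4]
tcp_rot: [180.0, -0.0, 91.3]
ft_force: [-0.9, -0.0, -0.1]
finger_gap: 30.3
t 12.25 tcp [578.  -24.2  35.4] lane [-58.2  -1.4] rot [180.   -0.   91.3] yawlane 0.03 F [-0.9 -0.  -0.1] gap 30.3
```

View pics/w8.png

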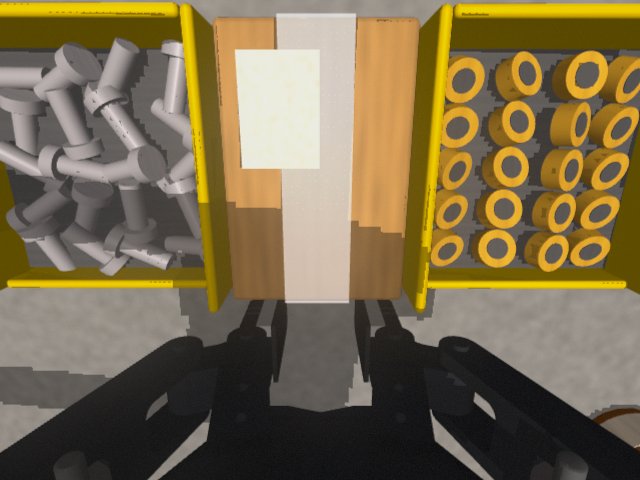

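View pics/s8.png

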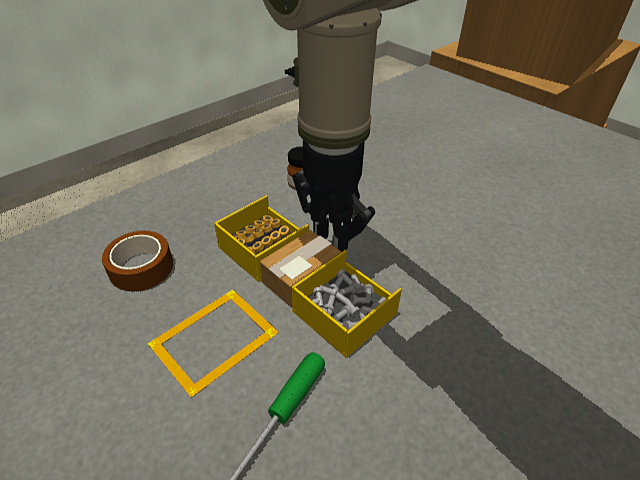

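The carton is centred in the gap. Before the fingers enter, I'll check that the outer knuckles clear the 50 mm walls, by triangulating one between the side and wrist views.

Run:
```python
from h import *
im=cv2.imread('pics/s8.png');cv2.imwrite('pics/s8c.png',cv2.resize(im[150:300,240:400],None,fx=4,fy=4,interpolation=2))
s=telemetry.sense()
def ray(n,uv):
    m=viewer.camera_model(n)
    if n=='wrist':
        Tm=np.array(m["mount"]);Rt=R.from_euler('xyz',s['tcp_rot'],degrees=True).as_matrix();Rr=Rt@Tm[:3,:3];o=Rt@Tm[:3,3]+s['tool_pos']
    else: T=np.array(m["cam_to_world"]);Rr=T[:3,:3];o=T[:3,3]
    d=Rr@[(uv[0]-m["cx"])/m["fx"],(uv[1]-m["cy"])/m["fy"],1];return o,d/np.linalg.norm(d)
o1,d1=ray('wrist',(185,345))
for uv in((372,212),(368,218),(362,212),(352,235)):
    o2,d2=ray('side',uv);A=np.c_[d1,-d2];k=np.linalg.lstsq(A,o2-o1,rcond=None)[0]
    p,q=o1+k[0]*d1,o2+k[1]*d2;print(uv,p.round(),np.linalg.norm(p-q).round(1),lane(p[:2]).round())
```

```text
(372, 212) [537. -14.  74.] 48.2 [[-47.  39.]]
(368, 218) [536. -16.  71.] 38.9 [[-49.  40.]]
(362, 212) [541.  -8.  83.] 38.9 [[-42.  35.]]
(352, 235) [535. -17.  70.] 7.6 [[-50.  41.]]
```

View pics/s8c.png

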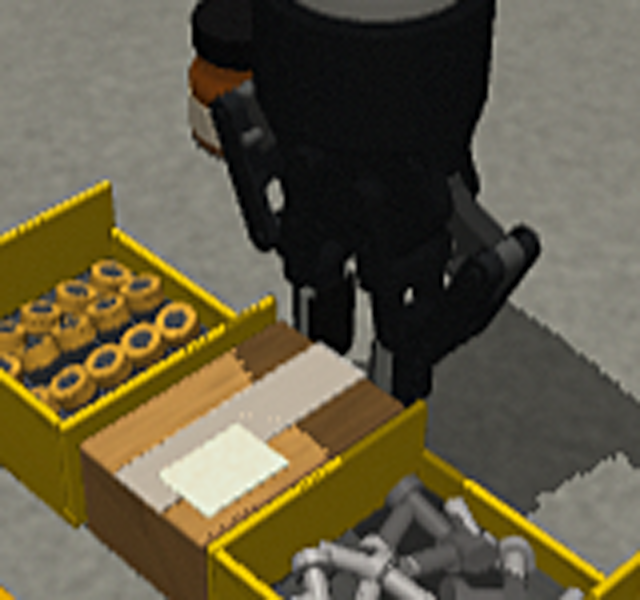

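The links spread to ±40 mm only at z≈70, well above the 50 mm walls, and the fingers themselves span ±30 mm. I'll keep pushing.

```bash
python3 -m inch '[[[0.4,0,0],[0,0,0],0.35],[[0.8,0,0],[0,0,0],0.35],[[1.2,0,0],[0,0,0],0.35],[[1.6,0,0],[0,0,0],0.35],[[2,0,0],[0,0,0],0.35],[[2.4,0,0],[0,0,0],0.35],[[2.8,0,0],[0,0,0],0.35],[[3.2,0,0],[0,0,0],0.35],[[3.6,0,0],[0,0,0],0.35],[[4,0,0],[0,0,0],0.35],[[4.4,0,0],[0,0,0],0.35],[[4.8,0,0],[0,0,0],0.35],[[5,0,0],[0,0,0],0.35],[[5,0,0],[0,0,0],0.35]]'
python3 - <<'E'
from h import *
st()
cv2.imwrite('pics/w9.png',viewer.snapshot('wrist')[:,:,::-1])
E
```

```text
time: 13.75
tool_pos: [576.7, 25.7, 35.1]
tcp_rot: [-180.0, -0.0, 91.3]
ft_force: [0.9, 0.6, -1.3]
finger_gap: 30.0
t 13.75 tcp [576.7  25.7  35.1] lane [-8.2 -1.1] rot [-180.    -0.    91.3] yawlane 0.02 F [ 0.9  0.6 -1.3] gap 30.0
```

View pics/w9.png

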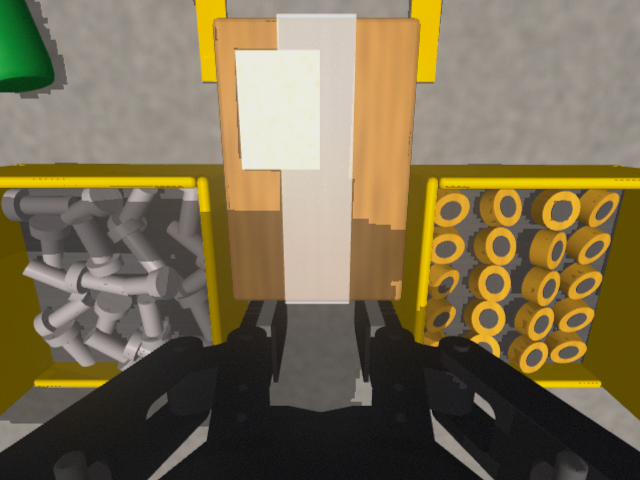

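```bash
python3 -m inch '[[[0.4,0,0],[0,0,0],0.35],[[0.8,0,0],[0,0,0],0.35],[[1.2,0,0],[0,0,0],0.35],[[1.6,0,0],[0,0,0],0.35],[[2,0,0],[0,0,0],0.35],[[2.4,0,0],[0,0,0],0.35],[[2.8,0,0],[0,0,0],0.35],[[3.2,0,0],[0,0,0],0.35],[[3.6,0,0],[0,0,0],0.35],[[4,0,0],[0,0,0],0.35],[[4.4,0,0],[0,0,0],0.35],[[4.8,0,0],[0,0,0],0.35],[[5.2,0,0],[0,0,0],0.35],[[5.6,0,0],[0,0,0],0.35],[[6,0,0],[0,0,0],0.35],[[6.4,0,0],[0,0,0],0.35],[[6.8,0,0],[0,0,0],0.35],[[7,0,0],[0,0,0],0.35],[[7,0,0],[0,0,0],0.35]]'
python3 - <<'E'
from h import *
st()
cv2.imwrite('pics/w10.png',viewer.snapshot('wrist')[:,:,::-1])
cv2.imwrite('pics/s10.png',viewer.snapshot('side')[:,:,::-1])
E
```

```text
time: 15.7
tool_pos: [575.4, 95.5, 35.3]
tcp_rot: [180.0, -0.0, 91.3]
ft_force: [0.1, -0.5, -0.7]
finger_gap: 30.2
t 15.7 tcp [575.4  95.5  35.3] lane [61.6 -1.3] rot [180.   -0.   91.3] yawlane 0.02 F [ 0.1 -0.5 -0.7] gap 30.2
```

View pics/w10.png

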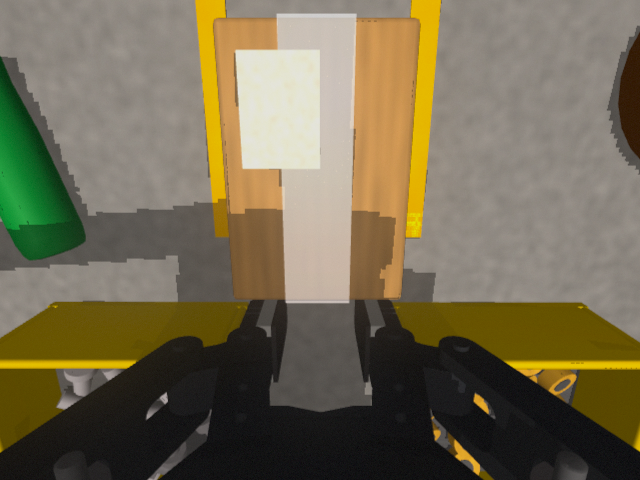

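View pics/s10.png

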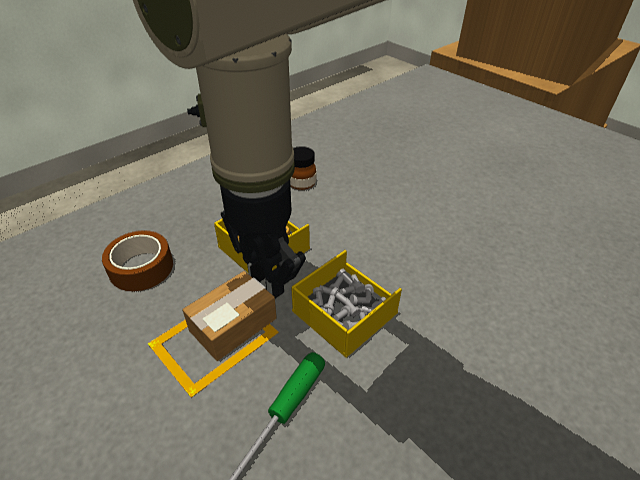

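The carton is through, square and central between the tape strips (wrist columns 197–226 and 410–440). About 30 mm to go; then I'll back off and rise.

```bash
python3 -m inch '[[[0.4,0,0],[0,0,0],0.35],[[0.8,0,0],[0,0,0],0.35],[[1.2,0,0],[0,0,0],0.35],[[1.6,0,0],[0,0,0],0.35],[[2,0,0],[0,0,0],0.35],[[2.4,0,0],[0,0,0],0.35],[[2.7,0,0],[0,0,0],0.35],[[2.95,0,0],[0,0,0],0.35],[[2.95,0,0],[0,0,0],0.35],[[2.95,0,0],[0,0,0],0.35],[[2.5,0,0],[0,0,0],0.35],[[1.5,0,0],[0,0,0],0.35],[[1.5,0,-2],[0,0,0],0.35],[[1.5,0,-6],[0,0,0],0.35],[[0,0,-10],[0,0,0],0.35],[[-2,0,-12],[0,0,0],0.35],[[-2,0,-12],[0,0,0],0.35]]'
python3 - <<'E'
from h import *
st()
cv2.imwrite('pics/w11.png',viewer.snapshot('wrist')[:,:,::-1])
im=viewer.snapshot('top')[:,:,::-1]
cv2.imwrite('pics/t11.png',im)
E
```

```text
time: 17.5
tool_pos: [578.6, 72.5, 160.1]
tcp_rot: [179.6, 0.0, 91.1]
ft_force: [1.4, 0.1, 0.5]
finger_gap: 29.9
t 17.5 tcp [578.6  72.5 160.1] lane [38.5 -4.1] rot [179.6   0.   91.1] yawlane -0.12 F [1.4 0.1 0.5] gap 29.9
```

View pics/w11.png

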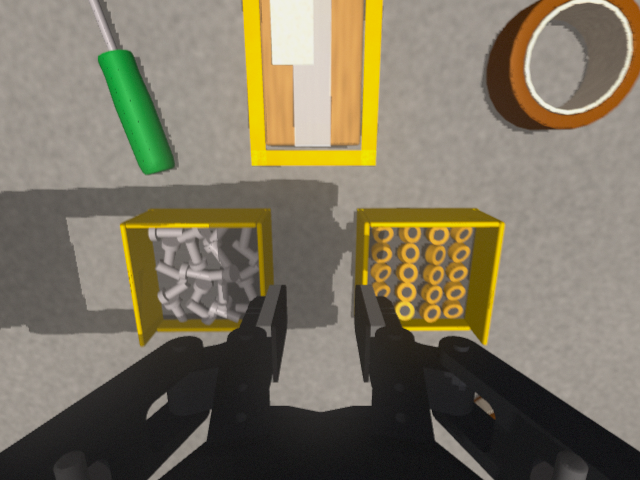

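View pics/t11.png

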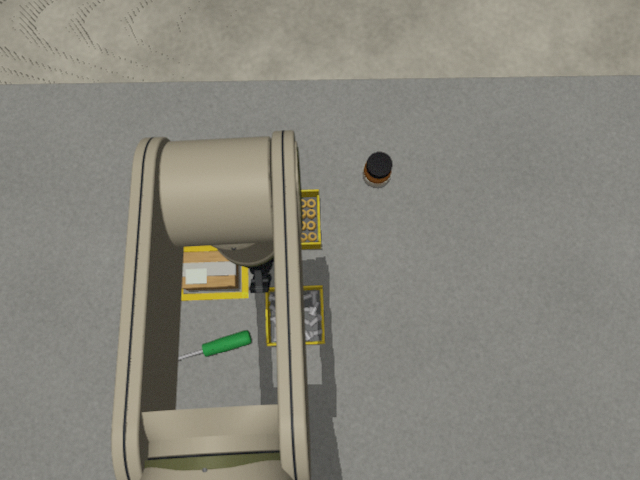

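The carton looks to be inside the tape. I'll pull the arm back to get a clear top view.

```bash
python3 -m inch '[[[-5,0,-2],[0,0,0],0.35],[[-10,0,-4],[0,0,0],0.35],[[-15,0,-4],[0,0,0],0.35],[[-20,0,-4],[0,0,0],0.35],[[-25,0,-4],[0,0,0],0.35],[[-25,0,-4],[0,0,0],0.35],[[-25,0,-4],[0,0,0],0.35]]'
python3 - <<'E'
from h import *
st()
im=viewer.snapshot('top')[:,:,::-1]
cv2.imwrite('pics/t12.png',im)
cv2.imwrite('pics/t12c.png',cv2.resize(im[235:310,165:260],None,fx=8,fy=8,interpolation=2))
cv2.imwrite('pics/s12.png',viewer.snapshot('side')[:,:,::-1])
E
```

```text
time: 18.3
tool_pos: [580.1, -175.8, 192.9]
tcp_rot: [-179.8, -0.1, 91.1]
ft_force: [0.8, 1.1, 0.2]
finger_gap: 30.0
t 18.3 tcp [ 580.1 -175.8  192.9] lane [-2.098e+02 -1.000e-01] rot [-1.798e+02 -1.000e-01  9.110e+01] yawlane -0.16 F [0.8 1.1 0.2] gap 30.0
```

View pics/t12.png

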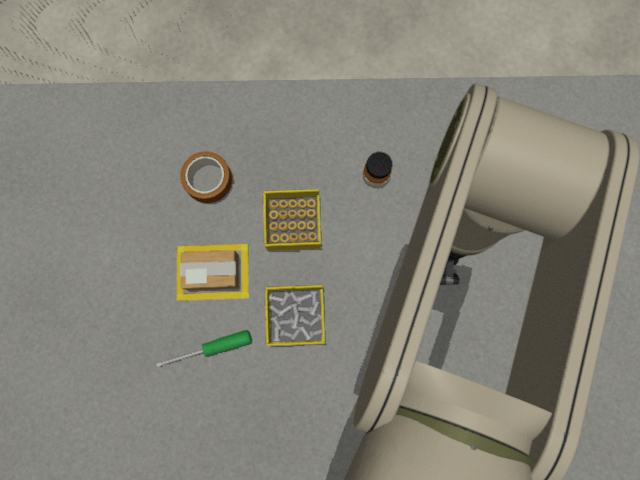

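View pics/t12c.png

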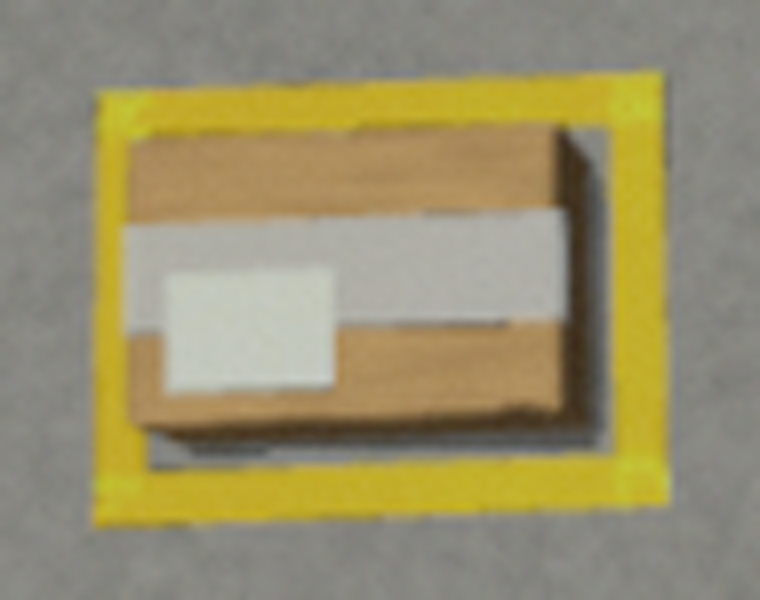

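View pics/s12.png

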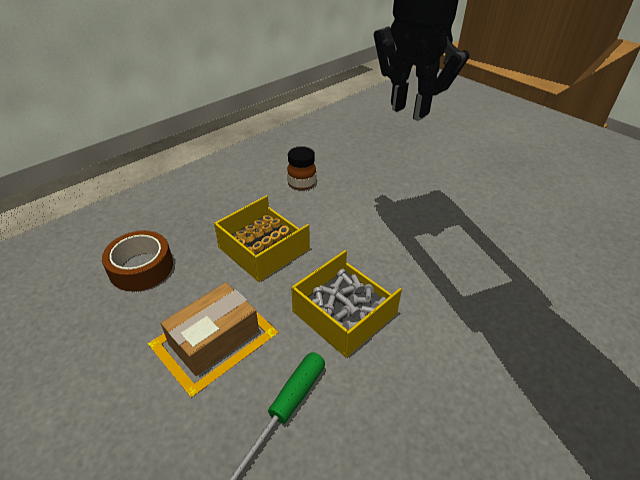

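Run:
```python
from h import *
c=lane(px2w("top",(np.array([(130,138),(558,124),(562,410),(132,425)])+.5)/8-.5+np.array((165,235)),45))-[150,0]
print("corners in bay",c.round(1).tolist(),c.mean(0))
d=np.abs(cv2.imread('pics/top0.png').astype(int)-cv2.imread('pics/t12.png')).max(2)
for n,(x0,x1,y0,y1) in dict(roll=(175,240,145,210),jar=(360,396,145,190),scr=(150,256,325,372)).items(): print(n,(d[y0:y1,x0:x1]>40).sum())
```

```text
corners in bay [[45.9, -31.1], [-47.8, -30.5], [-48.0, 32.4], [45.0, 32.0]] [-1.22325331  0.67949395]
roll 0
jar 0
scr 0
```

All four corners are at least 17 mm inside the tape edge, the bystanders are unchanged pixel for pixel, and the robot is clear. Handing in.

```bash
python3 -c "
from bench import r
print(r.hand_in())"
```

```text
the job is handed in; nothing more can be done
None
```

The carton went lengthwise through the gap and now lies flat and square in the taped bay. I handed the job in at about 18 s of the 67 s allowed; no verdict was reported.

I first pushed the carton's long side with both fingertips to line it up with the gap. I then pushed its rear face straight through with two-finger contact, correcting 1.5 mm sideways just before it entered. It was never gripped or lifted.

**Final checks:**
- **Position:** the top view puts the carton's centre about 1 mm from the bay centre. All four corners are at least 17 mm inside the outer edge of the tape.
- **Flatness:** the side view shows it lying flat, but I did not measure the tilt.
- **Other objects:** the tape roll, jar and screwdriver show no change from the first picture, and the robot is clear of everything.
- **Forces:** wrist force read about 1 N whenever I checked, but only between moves.

The only disagreement was 1–2 mm between the top and wrist cameras on sideways position, which is within the calibration error. I handled it by measuring the carton against the bin edges in the same picture.

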